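# Strip the pearl setter's turntable

### The job

Clear the pearl setter's turntable, which spins freely: first lift the tipped-over pearl vial off it and put it in the shallow wooden tray. Then take the steel setting block that is stuck tight between the two sprung jaws of its holder, and rock it side to side towards the jaws to walk it out, because a straight pull lifts the whole heavy holder off the turntable, which must not happen. Finish while still holding the block upright in the gripper, just clear of its holder, about 15 mm above the socket it came from; leave the jar, the ring box and the ring cone where they are.

Things in the scene. Friction and masses are not known exactly. Their poses are not given: they have to be found in the camera images.
- turntable: Round pale wooden platter, 280 mm across, 17 mm thick, on a smaller dark foot fixed to the table. It spins freely about its vertical axis, almost without friction. Origin: on the axis, at the platter's underside, 18 mm above the table; its top is 35 mm above the table.
- holder: Dark steel block, 104 x 66 x 36 mm (its x, y, z), keyed to the middle of the platter so that it turns with it. It weighs 3 kg and stays down by its weight alone: an upward pull over about 30 N lifts it. Origin: centre of its underside, on the platter's top.
- block: Steel setting block, 28 x 18 x 68 mm (x, y, z), 0.2 kg, straight sides, round cup mark on top. Origin: centre of its underside. It starts upright on the socket floor, 38 mm of it standing out, axes as the holder's. Its top rocks to +x or -x by up to 0.22 rad: turned about one nose, its other side slips up (under 1.2 N m). Straight pull: 40 to 55 N. Free of the noses 14 mm up, clear at 30 mm.
- vial: Small square whitish clear plastic vial with a round white cap, tipped over, lying on the platter beside the holder: 60 mm long along its x (cap at +x), 24 mm wide (y) and high (z), 40 g. Origin: 30 mm from either end, centre of its underside as it lies.
- tray: Shallow dark wooden tray, open on top, 150 x 170 mm outside (x, y), 28 mm high, walls and floor 6 mm thick. It stands on the table on the other side of the work from the turntable. Origin: centre of its underside.
- jar: Bystander: glass jar with metal cap, 56 mm across, 75 mm high. Origin: centre of its underside.
- ring_box: Bystander: small dark ring box, 50 x 55 x 39 mm. Origin: centre of its underside.
- ring_cone: Bystander: pale wooden ring cone, foot 56 mm across, 70 mm high. Origin: centre of its underside.
- socket (a point): Centre of the mouth of the socket in the holder's top, 36 mm above the holder's origin. The socket is 36 mm along the holder's x, 20 mm along its y, 30 mm deep, with a flat floor. A small brass plate on the top at each x end of it marks a jaw.
- jaw_a: Sprung brass jaw in the holder's +x end of the socket: a round nose, 10 mm across, lying along y, 16 mm below the socket's mouth. Origin: the nose's axis, at x = +19 mm in the holder; it touches the block at x = +14 mm and presses inwards with about 40 N, giving way outwards by up to 8 mm.
- jaw_b: The same jaw in the -x end of the socket (axis at x = -19 mm, touching the block at x = -14 mm).

How it is judged:
On the way, in this order (a step that is already met when the one before it is completed fails the run):
1. the vial lies in the tray, released (x of vial in the frame of tray between -0.07 and 0.07 m and y of vial in the frame of tray between -0.08 and 0.08 m and height (world z) of vial below 0.04 m and contact force between the fingers and vial below 0.1 N and linear speed of vial below 0.05 m/s), for 0.2 s.
2. the block is rocked over in its socket, its foot still between the jaws (angle between block's own z axis and vertical above 0.07 rad and z of block in the frame of holder below 0.022 m and horizontal distance between block and holder below 0.015 m), for 0.05 s.
At the end, for the whole second after the job is handed in: The vial lies in the tray, let go. The gripper holds the block still and upright (within 12 degrees), its underside 4 to 35 mm above the holder's top, within 20 mm sideways of the socket, touching neither holder nor jaws; the holder sits down on the turntable (x of vial in the frame of tray between -0.07 and 0.07 m and y of vial in the frame of tray between -0.08 and 0.08 m and height (world z) of vial below 0.04 m and contact force between the fingers and vial below 0.1 N and z of block in the frame of holder between 0.04 and 0.071 m and horizontal distance between block and holder below 0.02 m and angle between block's own z axis and vertical below 0.21 rad and contact force between the fingers and block above 1 N and contact force between block and holder below 0.1 N and linear speed of block below 0.03 m/s and height (world z) of holder below 0.038 m); the arm keeps its last pose, push and grip.
It fails at once if the holder is lifted more than 8 mm off the turntable (height (world z) of holder above 0.043 m).
It fails at once if a bystander (jar, ring box, ring cone) is moved more than 30 mm (distance of any of jar, ring_box, ring_cone from where it was at the start of the episode above 0.03 m).
It also fails if it takes over 59 s, if anything falls off the work surface, if the arm or the gripper's body presses on something with over 40 N, if the wrist force passes 120 N, or if a joint passes its speed limit or range.

### The arm

A 6-joint arm with a two-finger parallel gripper is mounted at the origin on the work surface. World frame = base frame: x ahead of the robot, y to its left, z up, the work surface at z = 0. Lengths are in m, angles in rad, forces in N, time in s.
With the tool pointing down it reaches from about 0.35 to 0.85 m from the base axis. Payload 8.1 kg.
Tool frame: the origin (TCP) lies midway between the tips of the shut fingers; the grasp point (between the pads) lies 19 mm behind it (r.pinch_z is the z of the grasp point in the tool frame, in m); z points along the fingers, y is the line along which they close (so a half turn about z gives the same grasp; the last joint's range is limited). The gripper opens to 85 mm and grips with 20 to 120 N. Pads are 22 mm wide; open, the fingers measure 114 mm over their backs; the gripper's body (76 mm by 85 mm) begins 54 mm behind the grasp point. The pads swing forward as they close: fully open they stand 13 mm farther back than shut.
Start: joints at [-1.317, 0.13, 1.488, -0, 1.523, -0.085], TCP at [0.199, -0.566, 0.231] pointing down, gripper open.
Joint ranges: [-2.96, 2.96], [-0.89, 2.26], [0.02, 2.5], [-1.34, 4.48], [0, 2.73], [-2.66, 2.66]. Speed limits (rad/s): [2.39, 2.39, 2.79, 3.14, 3.14, 3.14].

### API

Orientations are given as a 3x3 rotation matrix whose columns are the frame's x, y, z axes.
In Python, from station import r gives the robot as it stands. The module is installed in compiled form; this text tells all that it offers.
- The arm moves only by the shell command python3 -m pendant 'ROWS' [FORCE]. ROWS is text: rows parted by semicolons, each of 7 numbers parted by spaces: the turn, a rotation vector about the tool's x, y, z in rad, then the shift along the tool's x, y, z in mm, then the opening, from 0 (shut) to 1 (fully open). In form: rx ry rz tx ty tz fingers; .... A call has 1 to 8 rows; each row is the pose to reach, as a shift and turn from the pose commanded when the call began, along the tool's axes at that moment; what a row does not reach only later rows make up. A row lasts 1/8 s, in which the tool goes at most 62.5 mm and 10.7 degrees, less where a joint would pass 70% of its speed; a pose out of reach is approached as far as the arm can. A call with a gripper value outside its range is refused whole. The fingers move at their own pace and stop on an object; FORCE is the grip in N (left out, the last holds). Time passes only in rows, so rows that repeat a pose let the fingers close. It gives the time, the measured TCP pose, the force, the opening and the grip force at its end, in the units of the state.
- r.read_state(): the state, without advancing time (a new reading comes with each control period).
- r.capture(name): name is "side" or "top"; returns a dict with "frame" (400x640x3 uint8, red, green, blue), "fx", "fy", "cx", "cy" (pixels), "k1" (the pictures are not rectified: a ray, as slopes to the right and down, at radius r is drawn at 1 + k1 r^2 times it, then the intrinsics apply), "R" (3x3) and "t" (3): a world point X has camera coordinates R X + t. Camera axes: x right, y down, z forward; pixel columns grow to the right and rows downward; lengths in m; the calibration is good to about 2 mm. A picture is of the moment at which its call begins. There is no depth.
- r.close_job(): hands the job in; it is judged then, once.
The state is a dict: "time": time; "q": joint angles; "joint_vel": joint speeds; "joint_efforts": joint torques, N m; "eef_pos": TCP position; "tool_rot": TCP orientation; "force": force on the tool from outside, world axes, zero at the start; "ft_torque": the same for the moment, N m; "opening": opening from 0.0 (shut) to 1.0 (fully open); "grip_force": force on a finger pad.
Only numpy, scipy, OpenCV 4.12 (cv2) and the standard library are available. Lean on these libraries where they do the work, as an engineer would, in place of code of your own. Each camera call takes 0.05 s, during which the arm holds its last target. There are 200 camera calls.

## Working session

There is one attempt and no reset: what is moved stays moved. The work goes in short steps, Python scripts to look and compute and a shell command to move; the robot and the scene stay as the last step left them, time stands still between calls to the robot, and variables do not carry over. Pictures are saved under pics/ and viewed, at most 10 in all, crops included, and the job is handed in when it is done.

```bash
mkdir -p pics
cat > h.py <<'E'
import numpy as np, cv2
from station import r
def cap(name, save=None):
    c=r.capture(name)
    if save: cv2.imwrite('pics/'+save, c['frame'][:,:,::-1])
    return c
def ray(c,u,v):
    xd=np.array([(u-c['cx'])/c['fx'],(v-c['cy'])/c['fy']]); x=xd.copy()
    for _ in range(30): x=xd/(1+c['k1']*(x@x))
    R=np.array(c['R']);t=np.array(c['t'])
    d=R.T@np.array([x[0],x[1],1.]); return -R.T@t, d/np.linalg.norm(d)
def onz(c,u,v,z):
    o,d=ray(c,u,v); return o+d*(z-o[2])/d[2]
def tri(c1,p1,c2,p2):
    o1,d1=ray(c1,*p1);o2,d2=ray(c2,*p2)
    s=np.linalg.lstsq(np.c_[d1,-d2],o2-o1,rcond=None)[0]
    a=o1+d1*s[0];b=o2+d2*s[1]; return (a+b)/2, np.linalg.norm(a-b)
def proj(c,X):
    p=np.array(c['R'])@X+np.array(c['t']); x=p[:2]/p[2]; x=x*(1+c['k1']*(x@x))
    return np.array([x[0]*c['fx']+c['cx'],x[1]*c['fy']+c['cy']])
def totool(target, s=None):
    s=s or r.read_state(); return np.array(s['tool_rot']).T@(np.array(target)-np.array(s['eef_pos']))*1000
E
python3 - <<'E'
from h import *
a=cap('side','s0.png');b=cap('top','t0.png')
for c in(a,b):
    print(c['fx'],c['cx'],c['cy'],c['k1'],-np.array(c['R']).T@np.array(c['t']));print(np.round(c['R'],3))
s=r.read_state();print(s,r.pinch_z)
E
```

```text
385.17625308788814 319.4932559826377 209.19417780317383 0.025921753593847643 [0.18750321 0.45249056 0.68954975]
[[-0.755 -0.655  0.009]
 [-0.47   0.531 -0.705]
 [ 0.457 -0.537 -0.709]]
433.8040331333135 319.691341334617 200.40704949004646 0.03620123319064653 [ 0.50485236 -0.00843713  0.95501616]
[[-0.011 -0.999 -0.036]
 [-0.994  0.015 -0.107]
 [ 0.107  0.035 -0.994]]
{'time': 0.1, 'q': array([-1.31734891e+00,  1.31116256e-01,  1.48918545e+00,  2.49154375e-05,
        1.52298270e+00, -8.53963651e-02]), 'joint_vel': array([ 0.00103695, -0.00209545, -0.00429192, -0.00179501,  0.00115901,
        0.0005402 ]), 'joint_efforts': array([ 3.17229578e-04, -5.70950675e+01, -5.01942122e+01, -2.49708928e-04,
        8.19239620e-03,  6.44803958e-05]), 'eef_pos': array([ 0.19934504, -0.56539083,  0.23032276]), 'tool_rot': array([[ 9.43140057e-01,  3.32395356e-01, -4.00102983e-04],
       [ 3.32395554e-01, -9.43138639e-01,  1.64394865e-03],
       [ 1.69088312e-04, -1.68346627e-03, -9.99998569e-01]]), 'force': array([ 0.03271828,  0.57749395, -0.6350545 ]), 'ft_torque': array([-0.00890184,  0.00218694,  0.08296918]), 'grip_force': 0.0, 'opening': 1.002402282521137} -0.0187
```

View pics/s0.png

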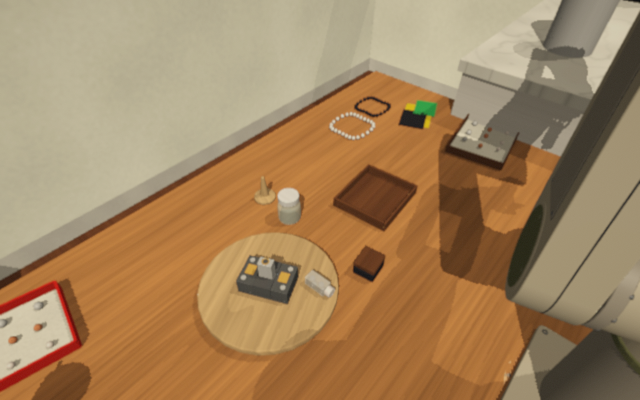

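View pics/t0.png

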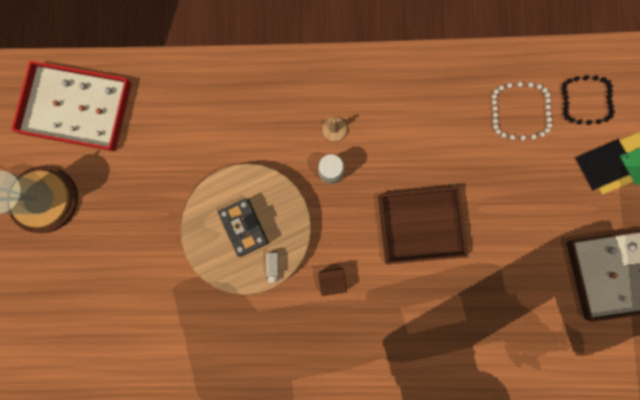

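The top view shows the platter (246,229), the holder (243,227) with the block at about (238,226), the vial (272,266), the tray (424,224), the jar (331,168), the cone (335,128) and the ring box (332,280). In the side view the block top is at about (266,262) and the vial at about (320,284). Next I'll make one zoomed composite for exact corners.

Run:
```python
from h import *
a=cap('side')['frame'];b=cap('top')['frame']
A=cv2.resize(a[240:315,225:345],None,fx=6,fy=6,interpolation=cv2.INTER_CUBIC)[:300*1+150]
B=cv2.resize(b[190:290,205:300],None,fx=6,fy=6,interpolation=cv2.INTER_CUBIC)
cv2.imwrite('pics/A1.png',A[:,:,::-1]);cv2.imwrite('pics/B1.png',B[:,:,::-1]);print(A.shape,B.shape)
```

```text
(450, 720, 3) (600, 570, 3)
```

View pics/A1.png

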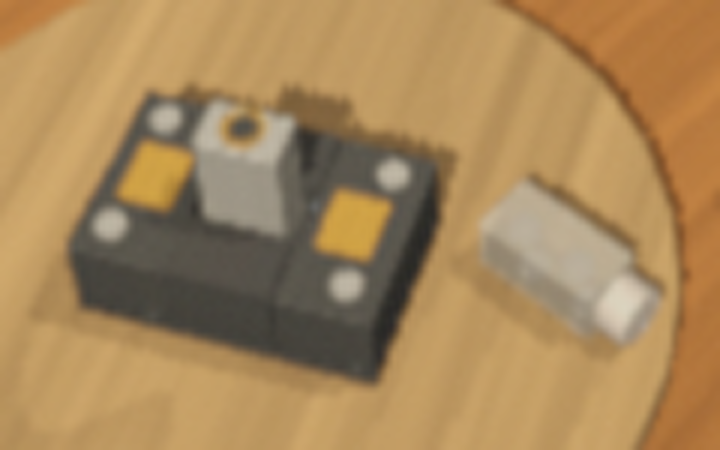

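View pics/B1.png

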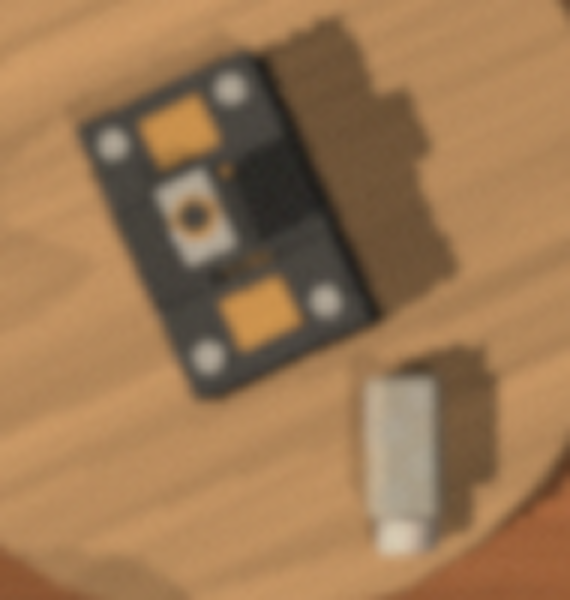

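```bash
cat > m.py <<'E'
from h import *
a=cap('side');b=cap('top')
S=lambda x,y:(225+(x+.5)/6-.5,240+(y+.5)/6-.5)
T=lambda x,y:(205+(x+.5)/6-.5,190+(y+.5)/6-.5)
P=dict(s1=((165,118),(231,90)),s2=((110,223),(113,145)),s3=((393,174),(325,300)),s4=((347,285),(208,356)),cup=((241,127),(196,215)),
 pa=((155,177),(180,130)),pb=((353,225),(260,312)),v1=((527,180),(436,376)),v2=((482,237),(367,378)),v3=((632,250),(438,515)))
for k,(s,t) in P.items():
    X,e=tri(a,S(*s),b,T(*t)); print(k,np.round(X*1000,1),round(e*1000,1))
# platter ellipse by tan mask/top
f=b['frame']; 
print('vial rect top, z=.059', [np.round(onz(b,*T(x,y),.059)*1000,1) for x,y in((367,378),(436,376),(438,515),(370,517))], 'cap end z=.047',np.round(onz(b,*T(404,553),.047)*1000,1))
print('screws z71',[np.round(onz(b,*T(*P[k][1]),.071)*1000,1) for k in('s1','s2','s3','s4','pa','pb')],np.round(onz(b,*T(196,215),.109)*1000,1))
print('sidescrews z71',[np.round(onz(a,*S(*P[k][0]),.071)*1000,1) for k in('s1','s2','s3','s4','pa','pb')],np.round(onz(a,*S(241,127),.109)*1000,1))
# tray rims, bystanders from top
for n,(u,v),z in(('jar',(331,168),.075),('box',(332,280),.039),('cone',(335,128),.0),('tray',(424,224),.02)):
    print(n,np.round(onz(b,u,v,z)*1000))
for u,v in((380,192),(463,186),(467,256),(386,263)): print(np.round(onz(b,u,v,.028)*1000))
for u,v in((371,166),(416,187),(379,227),(335,201)): print('side',np.round(onz(a,u,v,.028)*1000))
E
python3 m.py
```

```text
s1 [593.9 180.1  72.3] 0.4
s2 [575.4 220.3  73. ] 0.0
s3 [521.3 147.1  72.7] 0.7
s4 [502.9 186.9  72.2] 0.8
cup [549.2 183.3 109.3] 0.2
pa [580.2 197.8  70.1] 0.6
pb [517.6 169.4  71.7] 0.7
v1 [495.  111.4  56.5] 1.1
v2 [494.  135.7  51. ] 2.3
v3 [448.7 110.8  59.7] 0.7
vial rect top, z=.059 [array([495. , 135.1,  59. ]), array([495.4, 111.4,  59. ]), array([448.4, 110.7,  59. ]), array([448. , 133.9,  59. ])] cap end z=.047 [434.9 124.   47. ]
screws z71 [array([593.8, 180.3,  71. ]), array([575.5, 220.8,  71. ]), array([521.6, 147.6,  71. ]), array([503.2, 187.4,  71. ]), array([580.3, 197.7,  71. ]), array([517.8, 169.8,  71. ])] [549.1 183.3 109. ]
sidescrews z71 [array([594.9, 179.7,  71. ]), array([576.6, 219.5,  71. ]), array([521.9, 146. ,  71. ]), array([503.2, 186.1,  71. ]), array([579.3, 198. ,  71. ]), array([517.7, 168.9,  71. ])] [549.5 183.2 109. ]
jar [666.  -2.  75.]
box [437.  -0.  39.]
cone [771. -12.   0.]
tray [ 552. -198.   20.]
[ 621. -106.   28.]
[ 631. -281.   28.]
[ 483. -282.   28.]
[ 470. -114.   28.]
side [ 618. -268.   28.]
side [ 481. -274.   28.]
side [473. -96.  28.]
side [604. -96.  28.]
```

The two views agree to about 1 mm:

| Thing | Measured |
|---|---|
| Holder centre | (549,184) mm, yaw 24.4° |
| Block top | z = 109 mm |
| Vial | (465,123) mm, along world x, top at about 59 mm |
| Tray centre | (548,-193) mm |

I'll go to the vial now.

```bash
python3 -m pendant '0 0 0.32 482 -560 81 0.6;0 0 0.32 482 -560 81 0.6;0 0 0.32 482 -560 81 0.6;0 0 0.32 482 -560 81 0.6;0 0 0.32 482 -560 81 0.6;0 0 0.32 482 -560 81 0.6;0 0 0.32 482 -560 81 0.6;0 0 0.32 482 -560 81 0.6' 25
python3 -c "
from h import *
s=r.read_state();R=s['tool_rot'];print(np.degrees(np.arctan2(R[1,0],R[0,0])),np.round(R,4),totool([.468,.123,.13]),s['opening'])"
```

```text
time: 1.3
eef_pos: [0.3805, -0.101, 0.177]
tool_rot: [[1.0, 0.018, 0.001], [0.018, -1.0, -0.001], [0.001, 0.001, -1.0]]
force: [0.8, -0.1, 0.1]
opening: 0.6
grip_force: 0.0
1.052749497506732 [[ 9.998e-01  1.840e-02  1.500e-03]
 [ 1.840e-02 -9.998e-01 -6.000e-04]
 [ 1.500e-03  6.000e-04 -1.000e+00]] [  91.48522315 -222.42088334   46.99352866] 0.6002227057848629
```

```bash
python3 -m pendant '0 0 0 91 -222 25 0.6;0 0 0 91 -222 25 0.6;0 0 0 91 -222 47 0.6;0 0 0 91 -222 47 0.6;0 0 0 91 -222 47 0.6;0 0 0 91 -222 47 0.6'
python3 -c "
from h import *
s=r.read_state();R=s['tool_rot'];print(s['eef_pos'],totool([.468,.123,.038]))
c=cap('side');f=c['frame'];cv2.imwrite('pics/s2.png',cv2.resize(f[210:360,180:380],None,fx=4,fy=4,interpolation=cv2.INTER_CUBIC)[:,:,::-1])"
```

```text
time: 2.05
eef_pos: [0.4666, 0.1207, 0.1297]
tool_rot: [[1.0, 0.02, -0.001], [0.02, -1.0, -0.001], [-0.001, 0.0, -1.0]]
force: [0.2, -0.1, 0.3]
opening: 0.6
grip_force: 0.0
[0.46660694 0.12073923 0.12970906] [ 1.49409773 -2.27798164 91.70704001]
```

View pics/s2.png

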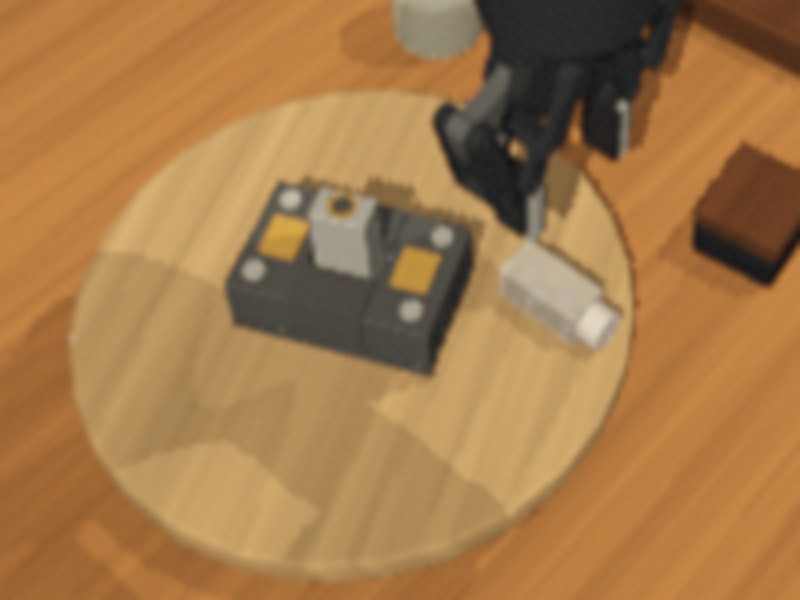

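The vial at crop pixel (560,290) is undisturbed, and the fingers are above it. I'll descend.

```bash
python3 -m pendant '0 0 0 1 -1 30 0.6;0 0 0 1 -1 50 0.6;0 0 0 1 -1 70 0.6;0 0 0 1 -1 70 0.6;0 0 0 1 -1 70 0.6'
python3 -c "
from h import *
print(totool([.468,.123,.038]),r.read_state()['force'])"
```

```text
time: 2.72
eef_pos: [0.4686, 0.1211, 0.0611]
tool_rot: [[1.0, 0.017, 0.002], [0.017, -1.0, 0.0], [0.002, -0.0, -1.0]]
force: [0.3, -0.4, 0.2]
opening: 0.603
grip_force: 0.0
[-0.64897441 -1.86365921 23.14666612] [ 0.28156544 -0.40796533  0.19011248]
```

```bash
python3 -m pendant '0 0 0 0 -1 12 0.6;0 0 0 0 -1 21 0.6;0 0 0 0 -1 21 0.6;0 0 0 0 -1 21 0.2;0 0 0 0 -1 21 0.15;0 0 0 0 -1 21 0.15;0 0 0 0 -1 21 0.15' 25
python3 -m pendant '0 0 0 0 0 -30 0.15;0 0 0 0 0 -60 0.15;0 0 0 0 0 -90 0.15;0 0 0 0 0 -90 0.15'
python3 -c "
from h import *
s=r.read_state();print(totool([.55,-.193,.14]),s['force'],s['opening'],s['grip_force'])"
```

```text
time: 3.6
eef_pos: [0.4681, 0.1229, 0.0391]
tool_rot: [[1.0, 0.019, 0.001], [0.019, -1.0, 0.0], [0.001, -0.0, -1.0]]
force: [-0.0, 0.3, 0.6]
opening: 0.277
grip_force: 26.4
time: 4.1
eef_pos: [0.4698, 0.1232, 0.1316]
tool_rot: [[1.0, 0.019, 0.005], [0.019, -1.0, 0.001], [0.005, -0.001, -1.0]]
force: [-0.2, -0.0, -0.5]
opening: 0.271
grip_force: 26.2
[ 74.24919046 317.62190462  -8.20157371] [-0.167516   -0.040629   -0.48567247] 0.27098116672617667 26.167303919792175
```

```bash
python3 -m pendant '0 0 0 74 318 -8 0.15;0 0 0 74 318 -8 0.15;0 0 0 74 318 -8 0.15;0 0 0 74 318 -8 0.15;0 0 0 74 318 -8 0.15;0 0 0 74 318 -8 0.15;0 0 0 74 318 -8 0.15'
python3 -m pendant '0 0 0 0 0 50 0.15;0 0 0 0 0 90 0.15;0 0 0 0 0 115 0.15;0 0 0 0 0 115 0.15;0 0 0 0 0 115 0.15'
python3 -c "
from h import *
s=r.read_state();print(totool([.55,-.193,.012]),s['force'],s['opening'],s['grip_force'])"
```

```text
time: 4.97
eef_pos: [0.547, -0.194, 0.1353]
tool_rot: [[1.0, 0.017, -0.002], [0.017, -1.0, 0.001], [-0.002, -0.001, -1.0]]
force: [0.1, 0.3, -1.0]
opening: 0.276
grip_force: 26.1
time: 5.6
eef_pos: [0.5484, -0.1928, 0.0229]
tool_rot: [[1.0, 0.02, 0.001], [0.02, -1.0, -0.0], [0.001, 0.0, -1.0]]
force: [0.4, -0.0, -0.5]
opening: 0.273
grip_force: 26.1
[ 1.59759999  0.21514259 10.86560491] [ 0.39997821 -0.02559782 -0.53962996] 0.27306056779900795 26.146783232688904
```

```bash
python3 -m pendant '0 0 0 0 0 10 0.15;0 0 0 0 0 10 0.15;0 0 0 0 0 10 0.5;0 0 0 0 0 10 0.6;0 0 0 0 0 10 0.6;0 0 0 0 0 -40 0.6;0 0 0 0 0 -100 0.6;0 0 0 0 0 -130 0.6'
python3 -c "
from h import *
s=r.read_state();print(s['force'],s['opening'],s['grip_force'])
c=cap('side');a=c['frame'];b=cap('top')['frame']
A=cv2.resize(a[130:310,190:430],None,fx=3.3,fy=3.3,interpolation=cv2.INTER_CUBIC)
cv2.imwrite('pics/A2.png',A[:,:,::-1])
B=cv2.resize(b[190:290,205:300],None,fx=6,fy=6,interpolation=cv2.INTER_CUBIC);cv2.imwrite('pics/B2.png',B[:,:,::-1])
"
```

```text
time: 6.6
eef_pos: [0.5494, -0.1945, 0.1562]
tool_rot: [[1.0, 0.019, 0.005], [0.019, -1.0, -0.002], [0.005, 0.002, -1.0]]
force: [1.0, -0.1, -0.5]
opening: 0.598
grip_force: 0.0
[ 1.01689446 -0.0920651  -0.4989276 ] 0.5983654085184276 0.0
```

View pics/A2.png

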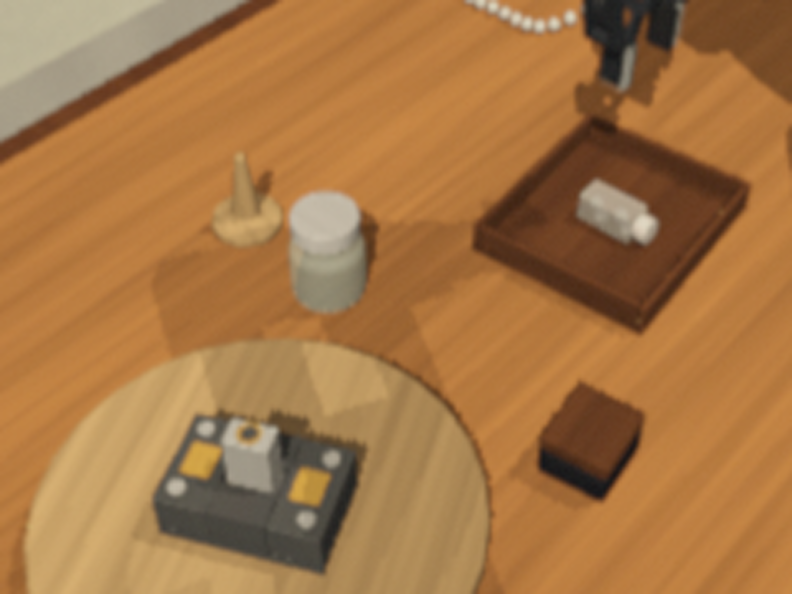

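View pics/B2.png

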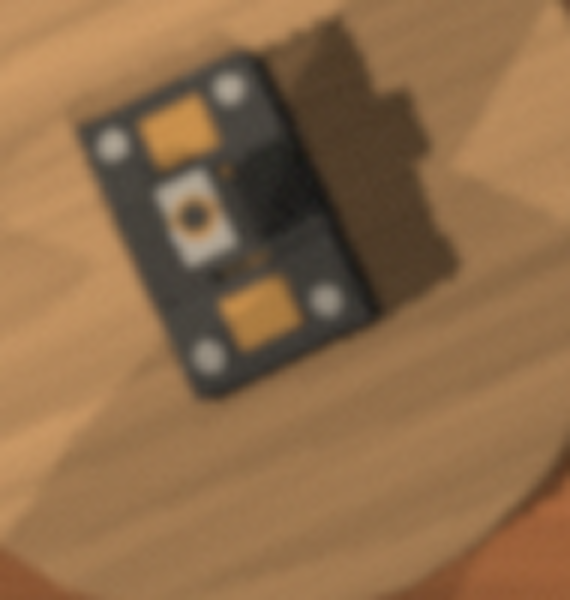

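The vial lies in the tray at crop pixel (615,212), and the fingers are clear of it. The holder hasn't turned: its screws in the top crop sit at the same pixels as before, and the bystanders are in place. I'll go over the block.

```bash
python3 -c "
from h import *
print(totool([.549,.1835,.16]))"
python3 -m pendant '0 0 -0.409 6 -378 -4 0.6;0 0 -0.409 6 -378 -4 0.6;0 0 -0.409 6 -378 -4 0.6;0 0 -0.409 6 -378 -4 0.6;0 0 -0.409 6 -378 -4 0.6;0 0 -0.409 6 -378 -4 0.6;0 0 -0.409 6 -378 -4 0.6;0 0 -0.409 6 -378 -4 0.6'
python3 -c "
from h import *
s=r.read_state();R=s['tool_rot'];print(s['eef_pos'],np.arctan2(R[1,0],R[0,0]),np.round(R,4)[:,2],totool([.549,.1835,.078]))"
```

```text
[   5.46215714 -378.498966     -3.95619897]
time: 7.7
eef_pos: [0.546, 0.1844, 0.1547]
tool_rot: [[0.909, 0.416, -0.002], [0.416, -0.909, -0.001], [-0.002, 0.0, -1.0]]
force: [-0.2, -0.6, 0.5]
opening: 0.598
grip_force: 0.0
[0.54601947 0.18438264 0.15465051] 0.4290927594792636 [-1.6e-03 -9.0e-04 -1.0e+00] [ 2.48318239  2.03354933 76.64634282]
```

```bash
python3 -m pendant '0 0 0 2 1 30 0.6;0 0 0 2 1 50 0.6;0 0 0 2 1 50 0.6;0 0 0 2 1 50 0.6'
python3 -c "
from h import *
P=[]
for i in range(5):
    s=r.read_state();P.append(totool([.549,.1835,.078],s));cap('top')
print(np.round(P,1),s['force'])"
```

```text
time: 8.2
eef_pos: [0.5493, 0.1837, 0.1064]
tool_rot: [[0.91, 0.414, 0.0], [0.414, -0.91, 0.0], [0.0, 0.0, -1.0]]
force: [-0.4, -0.4, 0.2]
opening: 0.599
grip_force: 0.0
[[-0.4  0.1 28.4]
 [-0.8  0.2 28.9]
 [-1.1  0.3 29.1]
 [-1.1  0.4 29.1]
 [-1.   0.5 29. ]] [0.21055937 0.17439562 0.7349058 ]
```

```bash
python3 -m pendant '0 0 0 -1 0 15 0.6;0 0 0 -1 0 28 0.6;0 0 0 -1 0 28 0.6;0 0 0 -1 0 28 0.15;0 0 0 -1 0 28 0.1;0 0 0 -1 0 28 0.1;0 0 0 -1 0 28 0.1' 25
python3 -c "
from h import *
s=r.read_state();print(s['force'],s['ft_torque'],s['eef_pos'])"
python3 -m pendant '0 0 0 0 0 0 0.1;0 0 0 0 0 0 0.1' 110
python3 -c "
from h import *
s=r.read_state();R=s['tool_rot'];print(s['force'],s['ft_torque'],s['eef_pos'],np.arctan2(R[1,0],R[0,0]),R[:,2])"
```

```text
time: 9.32
eef_pos: [0.5486, 0.1836, 0.0785]
tool_rot: [[0.91, 0.415, 0.001], [0.415, -0.91, -0.0], [0.001, 0.001, -1.0]]
force: [0.9, -4.1, 3.1]
opening: 0.204
grip_force: 28.2
[ 0.85147774 -4.07749905  3.07401359] [-0.81611937 -0.166073    0.00684477] [0.54861463 0.18356959 0.07848518]
time: 9.57
eef_pos: [0.5487, 0.1836, 0.0787]
tool_rot: [[0.91, 0.415, 0.001], [0.415, -0.91, -0.0], [0.001, 0.001, -1.0]]
force: [0.2, -4.2, 4.9]
opening: 0.195
grip_force: 107.8
[ 0.23679164 -4.18804419  4.87516225] [-0.94290568 -0.07083617 -0.00984856] [0.54869273 0.1836191  0.07867545] 0.4276456710553082 [ 1.49420230e-03 -1.97985972e-04 -9.99998864e-01]
```

The block is gripped at an opening of 0.195 (about 18 mm), with forces small. Next I'll plan the rocking arcs about the noses.

```bash
cat > plan.py <<'E'
import numpy as np
Rm=lambda t:np.array([[np.cos(t),np.sin(t)],[-np.sin(t),np.cos(t)]]) # tilt top to +x by t, (x,up)
h=np.array([0,37.5]); X=np.zeros(2); th=0.
A=np.array([14,14.]);B=np.array([-14,14.])
for tgt,piv in((.15,A),(-.15,B),(.15,A),(-.15,B),(.0,A)):
    T0=X+Rm(th)@h; ex=Rm(th)@[1,0]; ez=-Rm(th)@[0,1]
    print('swing to',tgt)
    for f in(.25,.5,.75,1):
        d=(tgt-th)*f; Xn=piv+Rm(d)@(X-piv); t=th+d; D=Xn+Rm(t)@h-T0
        print('  ry %.4f tx %.2f tz %.2f'%(-d,D@ex,D@ez))
    X,th=Xn,t; print('  block origin',np.round(X,1))
E
python3 plan.py
```

```text
swing to 0.15
  ry -0.0375 tx 0.89 tz -0.51
  ry -0.0750 tx 1.80 tz -0.98
  ry -0.1125 tx 2.73 tz -1.42
  ry -0.1500 tx 3.67 tz -1.83
  block origin [-1.9  2.2]
swing to -0.15
  ry 0.0750 tx -2.11 tz -0.95
  ry 0.1500 tx -4.29 tz -1.73
  ry 0.2250 tx -6.52 tz -2.36
  ry 0.3000 tx -8.79 tz -2.81
  block origin [1.  6.3]
swing to 0.15
  ry -0.0750 tx 2.43 tz -0.96
  ry -0.1500 tx 4.92 tz -1.73
  ry -0.2250 tx 7.46 tz -2.32
  ry -0.3000 tx 10.04 tz -2.71
  block origin [-0.7 10.5]
swing to -0.15
  ry 0.0750 tx -2.74 tz -0.92
  ry 0.1500 tx -5.54 tz -1.64
  ry 0.2250 tx -8.39 tz -2.14
  ry 0.3000 tx -11.27 tz -2.43
  block origin [-0.3 14.6]
swing to 0.0
  ry -0.0375 tx 1.52 tz -0.50
  ry -0.0750 tx 3.05 tz -0.94
  ry -0.1125 tx 4.61 tz -1.32
  ry -0.1500 tx 6.17 tz -1.64
  block origin [ 0.  16.7]
```

```bash
python3 -m pendant '0 -0.037 0 0.9 0 -0.5 0.1;0 -0.075 0 1.8 0 -1.0 0.1;0 -0.112 0 2.7 0 -1.4 0.1;0 -0.15 0 3.7 0 -1.8 0.1;0 -0.15 0 3.7 0 -1.8 0.1;0 -0.15 0 3.7 0 -1.8 0.1' 110
cat > st.py <<'E'
from h import *
s=r.read_state();R=s['tool_rot'];print(np.round(s['eef_pos']*1000,1),'tilt',round(np.arcsin(R[2,0]),3),'F',np.round(s['force'],1),'M',np.round(s['ft_torque'],2),s['opening'])
c=cap('side','st.png')
E
python3 st.py
```

```text
time: 10.32
eef_pos: [0.5522, 0.1853, 0.0802]
tool_rot: [[0.9, 0.415, -0.134], [0.41, -0.91, -0.062], [-0.148, 0.001, -0.989]]
force: [1.1, -4.2, 5.5]
opening: 0.192
grip_force: 108.3
[552.2 185.3  80.2] tilt -0.148 F [ 1.1 -4.2  5.5] M [-0.66 -0.56  0.14] 0.19198630314993595
```

```bash
python3 -c "
import cv2
f=cv2.imread('pics/st.png');cv2.imwrite('pics/st1.png',cv2.resize(f[225:315,215:335],None,fx=6,fy=6,interpolation=cv2.INTER_CUBIC))"
```

```text
(no output)
```

View pics/st1.png

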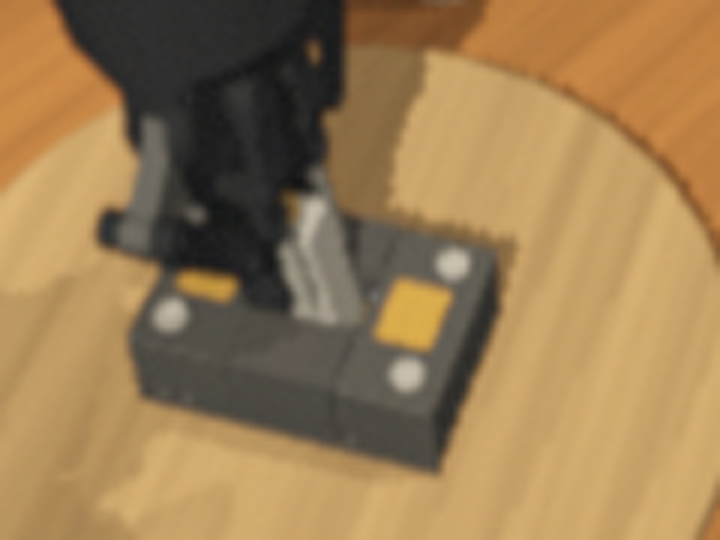

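The block at crop pixel (325,260) leans with the gripper toward the left, +x brass plate, and the holder sits flat. On to the next swings.

```bash
python3 -m pendant '0 0.075 0 -2.1 0 -0.9 0.1;0 0.15 0 -4.3 0 -1.7 0.1;0 0.225 0 -6.5 0 -2.4 0.1;0 0.3 0 -8.8 0 -2.8 0.1;0 0.3 0 -8.8 0 -2.8 0.1;0 0.3 0 -8.8 0 -2.8 0.1'; python3 st.py
```

```text
time: 11.12
eef_pos: [0.5438, 0.1817, 0.0835]
tool_rot: [[0.9, 0.415, 0.136], [0.41, -0.91, 0.062], [0.149, 0.0, -0.989]]
force: [3.0, -3.4, -2.1]
opening: 0.194
grip_force: 108.0
[543.8 181.7  83.5] tilt 0.15 F [ 3.  -3.4 -2.1] M [-0.61 -0.72 -0.14] 0.1943014446581946
```

```bash
python3 -m pendant '0 -0.075 0 2.4 0 -0.9 0.1;0 -0.15 0 4.9 0 -1.7 0.1;0 -0.225 0 7.5 0 -2.3 0.1;0 -0.3 0 10 0 -2.7 0.1;0 -0.3 0 10 0 -2.7 0.1;0 -0.3 0 10 0 -2.7 0.1'; python3 st.py
python3 -m pendant '0 0.075 0 -2.7 0 -0.9 0.1;0 0.15 0 -5.5 0 -1.6 0.1;0 0.225 0 -8.4 0 -2.1 0.1;0 0.3 0 -11.3 0 -2.4 0.1;0 0.3 0 -11.3 0 -2.4 0.1;0 0.3 0 -11.3 0 -2.4 0.1'; python3 st.py
```

```text
time: 11.92
eef_pos: [0.5521, 0.1858, 0.0865]
tool_rot: [[0.9, 0.415, -0.136], [0.41, -0.91, -0.062], [-0.15, -0.0, -0.989]]
force: [4.2, -3.8, -10.8]
opening: 0.195
grip_force: 109.2
[552.1 185.8  86.5] tilt -0.15 F [  4.2  -3.8 -10.8] M [-0.49 -1.29  0.13] 0.19509710436864133
time: 12.72
eef_pos: [0.5418, 0.181, 0.0926]
tool_rot: [[0.9, 0.415, 0.135], [0.41, -0.91, 0.061], [0.148, 0.0, -0.989]]
force: [-6.0, -7.8, 6.0]
opening: 0.19
grip_force: 111.6
[541.8 181.   92.6] tilt 0.149 F [-6.  -7.8  6. ] M [-1.28  0.95 -0.15] 0.1904892087214499
```

```bash
python3 -m pendant '0 -0.037 0 1.5 0 -0.5 0.1;0 -0.075 0 3 0 -0.9 0.1;0 -0.112 0 4.6 0 -1.3 0.1;0 -0.15 0 6.2 0 -1.6 0.1;0 -0.15 0 6.2 0 -1.6 0.1;0 -0.15 0 6.2 0 -1.6 0.1'; python3 st.py
python3 -c "
import cv2
f=cv2.imread('pics/st.png');cv2.imwrite('pics/st2.png',cv2.resize(f[225:315,215:335],None,fx=6,fy=6,interpolation=cv2.INTER_CUBIC))"
```

```text
time: 13.52
eef_pos: [0.547, 0.1834, 0.0955]
tool_rot: [[0.91, 0.415, -0.003], [0.415, -0.91, -0.002], [-0.004, 0.0, -1.0]]
force: [-9.0, -7.7, 10.7]
opening: 0.186
grip_force: 112.6
[547.  183.4  95.5] tilt -0.004 F [-9.  -7.7 10.7] M [-1.52  1.67 -0.04] 0.1863803228049984
```

View pics/st2.png

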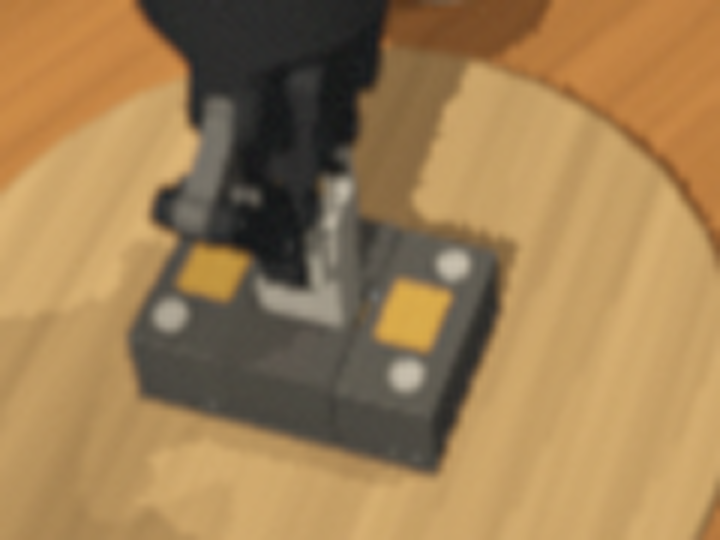

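The block is now upright and stands higher in its socket, with the holder seated. I'll lift slowly and watch the force.

```bash
python3 -m pendant '0 0 0 0 0 -1 0.1;0 0 0 0 0 -2 0.1;0 0 0 0 0 -3 0.1;0 0 0 0 0 -3 0.1'; python3 st.py
python3 -m pendant '0 0 0 0 0 -1 0.1;0 0 0 0 0 -2 0.1;0 0 0 0 0 -3 0.1;0 0 0 0 0 -3 0.1'; python3 st.py
```

```text
time: 14.08
eef_pos: [0.5475, 0.1837, 0.0972]
tool_rot: [[0.91, 0.415, -0.001], [0.415, -0.91, -0.001], [-0.002, -0.0, -1.0]]
force: [-0.4, -4.6, -4.0]
opening: 0.194
grip_force: 110.3
[547.5 183.7  97.2] tilt -0.002 F [-0.4 -4.6 -4. ] M [-0.95  0.12 -0.  ] 0.19360025888005825
time: 14.62
eef_pos: [0.5482, 0.184, 0.1008]
tool_rot: [[0.91, 0.415, 0.001], [0.415, -0.91, 0.0], [0.001, -0.0, -1.0]]
force: [0.3, -3.0, -2.7]
opening: 0.189
grip_force: 110.3
[548.2 184.  100.8] tilt 0.001 F [ 0.3 -3.  -2.7] M [-0.64 -0.19  0.05] 0.18907554590684625
```

The block is free: only its weight is left on the wrist. I'll lift 23 mm more so its foot is about 15 mm above the mouth.

```bash
python3 -m pendant '0 0 0 0 0 -3 0.1;0 0 0 0 0 -6 0.1;0 0 0 0 0 -9 0.1;0 0 0 0 0 -12 0.1;0 0 0 0 0 -15 0.1;0 0 0 0 0 -19 0.1;0 0 0 0 0 -23 0.1;0 0 0 0 0 -23 0.1'; python3 -m pendant '0 0 0 0 0 0 0.1;0 0 0 0 0 0 0.1;0 0 0 0 0 0 0.1';python3 st.py
python3 -c "
import cv2
f=cv2.imread('pics/st.png');cv2.imwrite('pics/st3.png',cv2.resize(f[225:315,215:335],None,fx=6,fy=6,interpolation=cv2.INTER_CUBIC))"
```

```text
time: 15.68
eef_pos: [0.5483, 0.1839, 0.124]
tool_rot: [[0.91, 0.415, 0.001], [0.415, -0.91, 0.0], [0.001, 0.0, -1.0]]
force: [-0.5, -0.1, -2.1]
opening: 0.194
grip_force: 110.5
time: 16.05
eef_pos: [0.5479, 0.1838, 0.1232]
tool_rot: [[0.91, 0.415, -0.0], [0.415, -0.91, -0.0], [-0.0, -0.0, -1.0]]
force: [0.9, 0.8, -1.8]
opening: 0.193
grip_force: 110.5
[547.9 183.8 123.2] tilt -0.0 F [ 0.9  0.8 -1.8] M [-0.06  0.03 -0.05] 0.19340915222404995
```

View pics/st3.png

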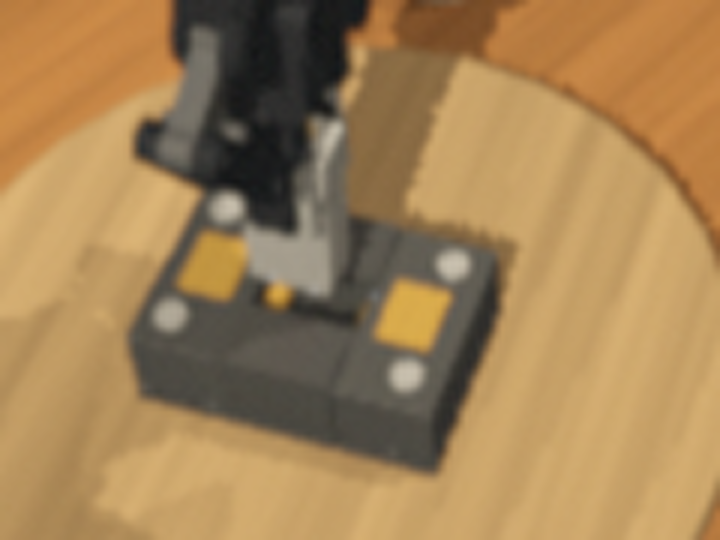

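The block hangs upright and clear above the socket, its lower right corner at crop pixel (332,293). I'll check its height from that corner and then hand in.

Run:
```python
from h import *
c=cap('side'); p=np.array([215+332.5/6-.5,225+293.5/6-.5])
ux=np.array([.91,.415]);uy=np.array([-.415,.91]);C=np.array([.5485,.1838])
for z in(.075,.08,.085,.09): print(z,proj(c,np.r_[C-.014*ux+.009*uy,z])-p)
```

```text
0.075 [1.61250773 4.00068551]
0.08 [1.40694286 2.47226675]
0.085 [1.19935245 0.9291429 ]
0.09 [ 0.98970589 -0.62890321]
```

```bash
python3 -c "
from station import r
print(r.close_job())"
```

```text
the job is handed in; nothing more can be done
None
```

I handed the job in at about 16 s, but no verdict came back: the vial is in the tray, and the gripper holds the rocked-out block upright about 15 mm above its socket, with the holder still seated and no bystander touched.

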